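# Lock the jar keeper for the road

### The job

The trailer is about to drive off: swing the open half of the steel jar keeper fully shut around the jar, then take the locking pin out of its wooden rest and push it down through the aligned holes of both halves until its collar sits on the lug. Finish by pinching the two upright lips of the keeper together between the fingers and keep them pressed shut - do not let go, the program ends while you hold them so that a helper can fit the safety clip. Leave the jar standing in the keeper and everything else on the counter where it is.

Things in the scene. Friction and masses are not known exactly. Their poses are not given: they have to be found in the camera images.
- keeper: Fixed half of the steel jar keeper. Origin on the counter under the ring centre, z up; halves meet at x = 0, fixed half on +x, swinging half on -x. Base plate x -48..48, y -70..118, 6 mm thick; ring outer radius 44, top 58 mm up; hinge at y -54; lug 28 mm square, top 38 mm up, vertical 13 mm hole at y 66; upright lip x 0..8, y 88..114, up to 74 mm.
- gate (a joint): Angle (rad) of the swinging half about the vertical hinge: 0 = fully shut on its stop, lips flush, holes aligned; positive = open, free end swung to keeper -x. Stays where left (0.5 N moves the lip). Carries a half ring (34..58 mm up) and a 28 mm square lug plate (40..50 mm up) with a 13 mm hole 120 mm from the hinge axis, lying over the fixed lug when shut.
- keeper_hinge (a point): Point on the vertical hinge axis, 50 mm above the counter; axes as the keeper's.
- keeper_hole (a point): Centre of the hole's mouth on top of the swinging half's lug when shut (50 mm above the counter, keeper x 0, y 66 mm); fixed to the keeper, hole axis vertical. Both holes are 13 mm wide with small chamfers; the hole is clear down to the base plate.
- keeper_lip (a point): Between the two lips when shut, where to pinch them: keeper x 0, y 101 mm, 56 mm above the counter, 18 mm below the lips' top. Fixed to the keeper, axes as the keeper's: pinch along its x; the outer faces are then 16 mm apart (x -8 to 8).
- gate_lip (a point): On the inner face of the swinging half's upright lip, 155 mm from the hinge axis, 56 mm up; moves with that half. Its x axis is the lip's normal in the closing direction, y points away from the hinge. The lip is 8 mm thick (outer face at -8 mm), 142 to 168 mm from the hinge axis, 34 to 74 mm above the counter.
- pin: Loose steel locking pin, upright, about 70 g. Origin at its foot, z up along the pin. Shank 10 mm diameter, 36 mm long with a chamfered foot; above it a collar 24 mm diameter, 5 mm thick; above that a round grip 18 mm diameter, 30 mm tall (41 to 71 mm above the foot).
- pin_shoulder (a point): Underside of the pin's collar on the pin's axis, 36 mm above its foot.
- pin_grip (a point): Point on the pin's axis inside the round grip, 60 mm above its foot (11 mm below its top).
- rest: Pale wooden block 56 x 56 x 46 mm fixed to the counter, on which the pin's collar sits at the start, its shank hanging in a 13 mm vertical hole. Origin under its centre.
- jar: Twist-cap glass jar, 66 mm diameter, 85 mm tall, standing on the keeper's base plate (its top 91 mm above the counter). Origin under its centre.
- dish: Round white ceramic dish, 120 mm across, 40 mm high, standing on the counter. Origin under its centre. Bystander.
- sifter: Stainless sifter, about 94 mm diameter, 95 mm high with a side handle reaching 85 mm from its axis. Origin under its centre. Bystander.
- bin: White plastic flip-top bin with a closed lid, 130 x 150 x 95 mm (lid and knob above that, about 135 mm in all), fixed at the back of the counter. Origin under its centre. Bystander.
Things that resemble listed ones, but are neither listed nor needed, are in the scene too. Of the things like the jar, leave any that is pink or yellow; of the rest the smaller one is meant.

How it is judged:
By the outcome, as a careful person would: the job done as asked, in the order asked, and still so for the second after the job is handed in, while the arm keeps its last pose, push and grip.
It also fails if it takes over 54 s, if anything falls off the work surface, if the arm or the gripper's body presses on something with over 40 N, if the wrist force passes 120 N, or if a joint passes its speed limit or range.

### The arm

A 6-joint arm with a two-finger parallel gripper is mounted at the origin on the work surface. World frame = base frame: x ahead of the robot, y to its left, z up, the work surface at z = 0. Lengths are in m, angles in rad, forces in N, time in s.
With the tool pointing down it reaches from about 0.225 to 0.875 m from the base axis. Payload 3.4 kg.
Tool frame: the origin (TCP) lies midway between the tips of the shut fingers; the grasp point (between the pads) lies 19 mm behind it (manip.grasp_offset is the distance from the TCP to the grasp point, in m); x points along the fingers, y is the direction in which the jaws open and shut, and the axes are right-handed (so a half turn about x gives the same grasp; the last joint's range is limited). The gripper opens to 85 mm and grips with 20 to 120 N. Pads are 22 mm wide; open, the fingers measure 114 mm over their backs; the gripper's body (76 mm by 85 mm) begins 54 mm behind the grasp point. The pads swing forward as they close: fully open they stand 13 mm farther back than shut.
Start: joints at [0.994, 0.276, 1.505, -0, 1.361, -0.121], TCP at [0.253, 0.516, 0.203] pointing down, gripper open.
Joint ranges: [-2.89, 2.89], [-0.75, 2.08], [0.22, 2.7], [-1.18, 4.32], [0.11, 2.71], [-2.7, 2.7]. Speed limits (rad/s): [2.57, 2.57, 3.14, 3.14, 3.14, 3.14].

### API

Orientations are given as a unit quaternion [w, x, y, z].
In Python, from rig import manip gives the robot as it stands.
- The arm moves only by the shell command python3 -m creep 'ROWS' [OPENING] [FORCE]. ROWS is a JSON object of lists of equal length, an entry for each row: "delta_pos": the shift along the tool's x, y, z in cm, a list of three; "dr": the turn, a rotation vector about the tool's x, y, z in rad, a list of three. In form: {"delta_pos": [[dx, dy, dz], ...], "dr": [[rx, ry, rz], ...]}. A call has 1 to 10 rows; each row is the pose to reach, as a shift and turn from the pose commanded when the call began, along the tool's axes at that moment; what a row does not reach only later rows make up. A row lasts 1/10 s, in which the tool goes at most 50 mm and 8.59 degrees, less where a joint would pass 70% of its speed; a pose out of reach is approached as far as the arm can. A call with a gripper value outside its range is refused whole. OPENING is the opening, from -1 (shut) to 1 (fully open), set as the call begins (- or left out, the last holds). The fingers move at their own pace and stop on an object; FORCE is the grip in N (left out, the last holds). Time passes only in rows, so rows that repeat a pose let the fingers close. It gives the time, the measured TCP pose, the force and the opening at its end, in the units of the state.
- manip.get_state(): the state, without advancing time (a new reading comes with each control period).
- manip.get_image(name): name is "scene" or "top" or "wrist"; returns a dict with "pixels" (400x640x3 uint8, blue, green, red), "depth" (400x640 float32, m along the optical axis (not along the pixel's ray), 0 where there is no reading), "intrinsics" (3x3 intrinsics, pixels), "k1" (the pictures are not rectified: a ray, as slopes to the right and down, at radius r is drawn at 1 + k1 r^2 times it, then the intrinsics apply), "rvec" (rotation vector, rad) and "tvec" (3), from world to camera coordinates, as OpenCV has them. Camera axes: x right, y down, z forward; pixel columns grow to the right and rows downward; lengths in m; the calibration is good to about 2 mm. A picture is of the moment at which its call begins.
- manip.sign_off(): hands the job in, once; it reports no verdict.
The state is a dict: "clock": time; "qpos": joint angles; "qd": joint speeds; "effort": joint torques, N m; "position": TCP position; "ee_rot": TCP orientation; "contact_force": force on the tool from outside, world axes, zero at the start; "moment": the same for the moment, N m; "width": finger opening in m.
Only numpy, scipy, OpenCV 4.12 (cv2) and the standard library are available. Lean on these libraries where they do the work, as an engineer would, in place of code of your own. Each camera call takes 0.05 s, during which the arm holds its last target. There are 200 camera calls.

## Working session

There is one attempt and no reset: what is moved stays moved. The work goes in short steps, Python scripts to look and compute and a shell command to move; the robot and the scene stay as the last step left them, time stands still between calls to the robot, and variables do not carry over. Pictures are saved under pics/ and viewed, about 8 in all and at most 12, crops included, and the job is handed in when it is done.

```bash
ls; mkdir -p pics
cat > h.py <<'E'
import numpy as np, cv2
from rig import manip
from scipy.spatial.transform import Rotation as R
def grab(n):
    d=manip.get_image(n); np.savez(f'{n}.npz',**{k:np.asarray(v) for k,v in d.items()}); return d
def load(n): return dict(np.load(f'{n}.npz'))
def slopes(d,uv):
    K=np.asarray(d['intrinsics']);k1=float(d['k1']);uv=np.atleast_2d(uv).astype(float)
    s=np.c_[(uv[:,0]-K[0,2])/K[0,0],(uv[:,1]-K[1,2])/K[1,1]];u=s.copy()
    for _ in range(20): u=s/(1+k1*(u**2).sum(1,keepdims=True))
    return u
def cam(d):
    M=R.from_rotvec(np.ravel(d['rvec'])).as_matrix();t=np.ravel(d['tvec']);return M,t
def onplane(d,uv,z):
    M,t=cam(d);r=np.c_[slopes(d,uv),np.ones(len(np.atleast_2d(uv)))]@M;c=-M.T@t
    return c+r*((z-c[2])/r[:,2:3])
def cloud(d):
    h,w=d['depth'].shape;vv,uu=np.mgrid[:h,:w];s=slopes(d,np.c_[uu.ravel(),vv.ravel()])
    z=d['depth'].ravel()[:,None];M,t=cam(d)
    p=(np.c_[s,np.ones(len(s))]*z-t)@M; p[z[:,0]==0]=np.nan
    return p.reshape(h,w,3)
def proj(d,p):
    M,t=cam(d);c=np.atleast_2d(p)@M.T+t;s=c[:,:2]/c[:,2:];s=s*(1+float(d['k1'])*(s**2).sum(1,keepdims=True))
    K=np.asarray(d['intrinsics']);return s*[K[0,0],K[1,1]]+[K[0,2],K[1,2]]
E
python3 - <<'E'
from h import *
a=grab('top');b=grab('scene')
cv2.imwrite('pics/top.png',a['pixels']);cv2.imwrite('pics/scene.png',b['pixels'])
for d in(a,b): M,t=cam(d);print(-M.T@t,M[2],d['k1'],np.asarray(d['intrinsics']).tolist(),(d['depth']>0).mean())
print(manip.get_state(),manip.grasp_offset)
E
```

```text
pics
[ 0.52546912 -0.00750348  1.02941213] [ 0.13846591  0.03333315 -0.98980609] -0.026649742162327305 [[399.011009776434, 0.0, 318.7257200976122], [0.0, 399.011009776434, 194.89928374057808], [0.0, 0.0, 1.0]] 0.9960234375
[1.2431804  0.22315933 0.95793724] [-0.54313531 -0.19755872 -0.81607266] -0.1032544653212177 [[519.1209654924118, 0.0, 313.8817613478886], [0.0, 519.1209654924118, 199.77726337012203], [0.0, 0.0, 1.0]] 0.99587890625
{'clock': 0.1, 'qpos': array([ 9.93986243e-01,  2.76533033e-01,  1.50600931e+00,  2.05598355e-05,
        1.36069494e+00, -1.20980183e-01]), 'qd': array([-0.00228017, -0.00110906, -0.00368427, -0.00085937,  0.00074504,
        0.00195584]), 'effort': array([ 3.25074587e-03, -4.17699409e+01, -2.46404761e+01, -2.35746593e-04,
        5.77471656e-03,  3.49540437e-05]), 'position': array([0.25282413, 0.51586181, 0.20242441]), 'ee_rot': array([ 0.6886147 ,  0.159226  ,  0.68902562, -0.16031401]), 'contact_force': array([ 0.75226481, -0.0653453 ,  0.83877027]), 'moment': array([-0.02280156, -0.03397836,  0.00531697]), 'width': 0.08511981410074985} 0.0187
```

View pics/top.png

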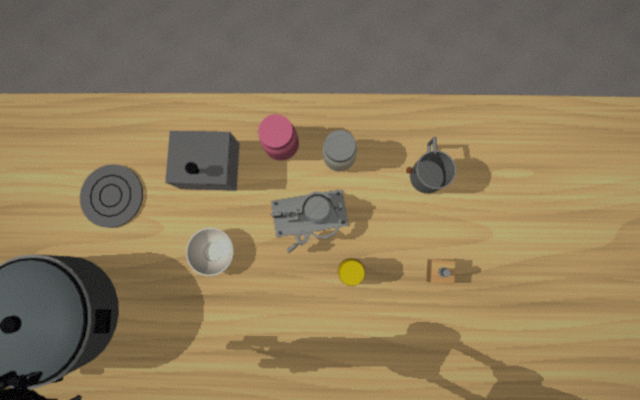

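View pics/scene.png

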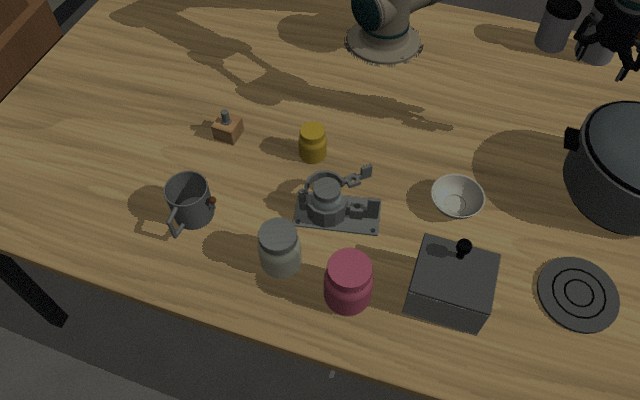

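Top view: the keeper is at about (310,213) with its gate open towards the robot (free end at (292,247)) and the pin in its rest at (443,271). The yellow jar at (352,272) stands close by. The pot is at lower left, the dish at (210,252) and the sifter at (433,172).

Run:
```python
from h import *
d=load('top');b=load('scene')
c=cv2.resize(d['pixels'][180:295,260:365],None,fx=5,fy=5,interpolation=cv2.INTER_CUBIC)
c=cv2.convertScaleAbs(c,alpha=1.6,beta=10)
c2=cv2.convertScaleAbs(cv2.resize(b['pixels'][155:240,285:390],None,fx=5,fy=5,interpolation=cv2.INTER_CUBIC),alpha=1.6,beta=10)
o=np.zeros((575,800,3),np.uint8);o[:,:525]=c
r=cv2.resize(d['pixels'][250:295,420:475],None,fx=5,fy=5,interpolation=cv2.INTER_CUBIC);o[:225,525:]=r
cv2.imwrite('pics/crop1.png',o);cv2.imwrite('pics/crop2.png',c2)
P=cloud(d)
print('baseplate corners at z6:',)
for n,(u0,v0,u1,v1) in dict(keep=(260,180,365,260),pin=(420,250,475,295),yel=(330,250,375,295),dish=(180,220,240,280)).items():
    q=P[v0:v1,u0:u1].reshape(-1,3)
    for lo,hi in((.004,.012),(.036,.041),(.042,.054),(.054,.062),(.066,.08),(.08,.1),(.1,.3)):
        m=q[(q[:,2]>lo)&(q[:,2]<hi)]
        if len(m)>3: print(n,lo,hi,len(m),m.min(0).round(3),m.max(0).round(3),m.mean(0).round(3))
```

```text
baseplate corners at z6:
keep 0.004 0.012 1541 [ 0.504 -0.09   0.004] [0.709 0.178 0.012] [0.615 0.058 0.006]
keep 0.036 0.041 118 [ 0.563 -0.013  0.036] [0.666 0.129 0.041] [0.618 0.089 0.038]
keep 0.042 0.054 202 [ 0.507 -0.065  0.042] [0.666 0.133 0.054] [0.576 0.055 0.049]
keep 0.054 0.062 338 [ 0.507 -0.067  0.054] [0.671 0.139 0.062] [0.612 0.017 0.058]
keep 0.066 0.08 121 [ 0.523 -0.03   0.066] [0.643 0.142 0.078] [0.592 0.068 0.072]
keep 0.08 0.1 466 [0.599 0.002 0.081] [0.654 0.056 0.096] [0.627 0.028 0.091]
pin 0.004 0.012 36 [ 0.427 -0.358  0.004] [ 0.529 -0.24   0.011] [ 0.478 -0.279  0.006]
pin 0.036 0.041 16 [ 0.455 -0.278  0.036] [ 0.505 -0.247  0.041] [ 0.474 -0.25   0.039]
pin 0.042 0.054 492 [ 0.451 -0.307  0.042] [ 0.51  -0.247  0.053] [ 0.481 -0.275  0.046]
pin 0.054 0.062 7 [ 0.475 -0.276  0.054] [ 0.49  -0.266  0.061] [ 0.482 -0.27   0.059]
pin 0.066 0.08 27 [ 0.472 -0.284  0.067] [ 0.488 -0.268  0.08 ] [ 0.481 -0.273  0.077]
pin 0.08 0.1 33 [ 0.472 -0.284  0.08 ] [ 0.488 -0.268  0.084] [ 0.48  -0.276  0.082]
yel 0.004 0.012 29 [ 0.418 -0.116  0.004] [ 0.529 -0.005  0.011] [ 0.474 -0.055  0.005]
yel 0.042 0.054 20 [ 0.449 -0.087  0.045] [ 0.509 -0.024  0.054] [ 0.488 -0.045  0.051]
yel 0.054 0.062 78 [ 0.445 -0.087  0.054] [ 0.509 -0.024  0.062] [ 0.485 -0.048  0.058]
yel 0.066 0.08 5 [ 0.465 -0.047  0.072] [ 0.505 -0.026  0.079] [ 0.487 -0.035  0.075]
yel 0.08 0.1 488 [ 0.45  -0.082  0.08 ] [ 0.505 -0.028  0.09 ] [ 0.477 -0.055  0.085]
dish 0.004 0.012 501 [0.449 0.226 0.004] [0.599 0.386 0.012] [0.519 0.298 0.008]
dish 0.036 0.041 232 [0.461 0.238 0.036] [0.577 0.354 0.041] [0.517 0.304 0.039]
dish 0.042 0.054 35 [0.463 0.237 0.042] [0.576 0.352 0.045] [0.517 0.294 0.043]
```

View pics/crop1.png

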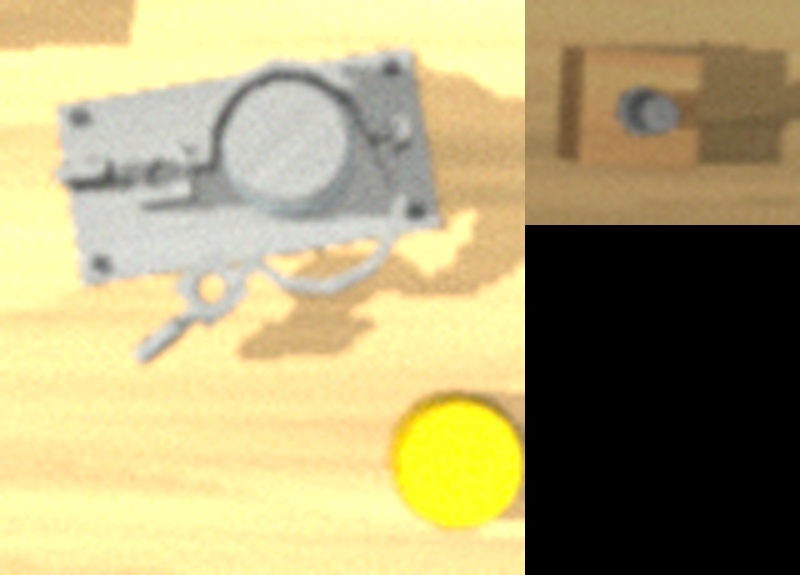

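View pics/crop2.png

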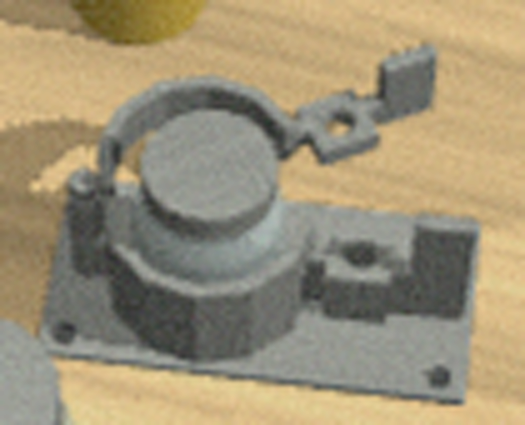

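The crops show the base plate corners at about (62,107), (412,48), (440,218) and (87,285), the gate hole at (211,289) and the gate lip tip at (147,357). The pin top is at about (660,112) in the second panel. The jar in the keeper is the grey one.

```bash
cat > fit.py <<'E'
from h import *
def fit2(loc,w):
    loc=np.array(loc,float);w=np.array(w,float)[:,:2];a=loc-loc.mean(0);b=w-w.mean(0)
    th=np.arctan2((a[:,0]*b[:,1]-a[:,1]*b[:,0]).sum(),(a*b).sum())
    M=np.array([[np.cos(th),-np.sin(th)],[np.sin(th),np.cos(th)]]);t=w.mean(0)-M@loc.mean(0)
    print('th',th.round(4),'t',t.round(4),'res',(loc@M.T+t-w).round(4).tolist());return th,M,t
E
python3 - <<'E'
from fit import *
d=load('top')
px=lambda a:np.array([260,180])+(np.array(a,float)+.5)/5-.5
W=onplane(d,px([(62,107),(412,48),(440,218),(87,285)]),.006)
th,M,t=fit2([(.048,.118),(.048,-.07),(-.048,-.07),(-.048,.118)],W)
for n,l in dict(hinge=(0,-.054),hole=(0,.066),lip=(0,.101)).items(): print(n,(M@l+t).round(4))
h=M@[0,-.054]+t
for n,p,z in(('ghole',(211,289),.05),('lipend',(147,357),.074),('lipin',(185,322),.074)):
    w=onplane(d,px(p),z)[0,:2];v=M.T@(w-h);print(n,w.round(4),'r',np.hypot(*v).round(4),'ang',np.arctan2(-v[0],v[1]).round(4))
P=cloud(d);q=P[250:295,420:475].reshape(-1,3)
m=q[(q[:,2]>.078)&(q[:,2]<.09)];print('pin',m.mean(0),(m.min(0)+m.max(0))/2)
m=q[(q[:,2]>.043)&(q[:,2]<.05)];r=cv2.minAreaRect((m[:,:2]*1000).astype(np.float32));print('rest',r)
for n,(u0,v0,u1,v1) in dict(dish=(180,220,240,280),jar2=(315,120,365,180),sift=(395,130,465,200),bin=(160,120,245,200),pot=(0,250,125,400)).items():
    q=P[v0:v1,u0:u1].reshape(-1,3);m=q[q[:,2]>.03];print(n,m.min(0).round(3),m.max(0).round(3))
s=manip.get_state();print(R.from_quat(s['ee_rot'],scalar_first=True).as_matrix().round(3))
E
```

```text
th 0.1886 t [0.6273 0.0261] res [[0.0013, 0.003], [0.0032, -0.0006], [-0.0032, -0.0034], [-0.0013, 0.001]]
hinge [ 0.6374 -0.027 ]
hole [0.6149 0.0909]
lip [0.6083 0.1253]
ghole [0.5569 0.065 ] r 0.1222 ang 0.5302
lipend [0.5234 0.093 ] r 0.1655 ang 0.5713
lipin [0.5403 0.0753] r 0.141 ang 0.5711
pin [ 0.48070525 -0.27613188  0.08088235] [ 0.4800812  -0.27614978  0.08133097]
rest ((480.5231628417969, -276.2749328613281), (57.24730682373047, 56.037784576416016), 86.1253433227539)
dish [0.461 0.237 0.03 ] [0.577 0.354 0.045]
jar2 [ 0.732 -0.065  0.03 ] [0.813 0.019 0.117]
sift [ 0.676 -0.299  0.03 ] [ 0.804 -0.185  0.099]
bin [0.679 0.242 0.03 ] [0.808 0.394 0.152]
pot [0.202 0.466 0.03 ] [0.505 0.738 0.406]
[[-0.001  0.44   0.898]
 [-0.001  0.898 -0.44 ]
 [-1.    -0.002 -0.   ]]
```

```bash
python3 -m creep '{"delta_pos":[[-4,-3.5,2.7],[-6,-7,5.5],[-7.7,-10.5,8.2],[-7.7,-14,11],[-7.7,-17.3,13.7],[-7.7,-18.3,18.5],[-7.7,-19.3,23.2],[-7.7,-20.3,28],[-7.7,-21.3,32.7],[-7.7,-22.3,37.5]],"dr":[[0,0,0],[0,0,0],[0,0,0],[0,0,0],[0.1,0,0],[0.22,0,0],[0.34,0,0],[0.46,0,0],[0.58,0,0],[0.7,0,0]]}' -1
cat > rel.py <<'E'
import sys
from h import *
def rel(target,yaw=None):
    """tool-axis shift (cm) and turn about tool x to reach world target, tool y at world angle yaw, pointing down"""
    s=manip.get_state();Q=R.from_quat(s['ee_rot'],scalar_first=True)
    dp=Q.inv().apply(np.array(target)-s['position'])*100
    dr=np.zeros(3)
    if yaw is not None:
        T=R.from_matrix(np.array([[0,np.cos(yaw),np.sin(yaw)],[0,np.sin(yaw),-np.cos(yaw)],[-1,0,0]]))
        dr=(Q.inv()*T).as_rotvec()
    print('t',round(s['clock'],2),'pos',s['position'].round(4),'F',s['contact_force'].round(1),'w',round(s['width'],4),'-> dp',dp.round(2),'dr',dr.round(3))
E
python3 -c "
from rel import *
rel((.57,.09,.28),.1886)"
```

```text
clock: 1.1
position: [0.4926, 0.1495, 0.28]
ee_rot: [0.591, 0.388, 0.591, -0.388]
contact_force: [0.2, 0.7, 0.1]
width: 0.0001
t 1.1 pos [0.4926 0.1495 0.28  ] F [0.2 0.7 0.1] w 0.0001 -> dp [-0.01  4.73  8.54] dr [ 0.221 -0.001  0.   ]
```

```bash
python3 -m creep '{"delta_pos":[[0,2.4,4.3],[0,4.7,8.5],[0,4.7,8.5]],"dr":[[0.11,0,0],[0.221,0,0],[0.221,0,0]]}'
python3 - <<'E'
from h import *
d=grab('wrist');M,t=cam(d);print(-M.T@t,M[2],d['intrinsics'].tolist(),d['k1'])
cv2.imwrite('pics/w1.png',cv2.convertScaleAbs(d['pixels'],alpha=1.5,beta=5))
E
```

```text
clock: 1.4
position: [0.5734, 0.0879, 0.2782]
ee_rot: [0.545, 0.45, 0.544, -0.452]
contact_force: [-0.9, 0.0, -0.5]
width: -0.0
[0.55912193 0.16572867 0.44855592] [ 0.05864631 -0.30529782 -0.95044929] [[316.2697873422245, 0.0, 314.0412067407639], [0.0, 316.2697873422245, 199.16428204225642], [0.0, 0.0, 1.0]] -0.06278720085700157
```

View pics/w1.png

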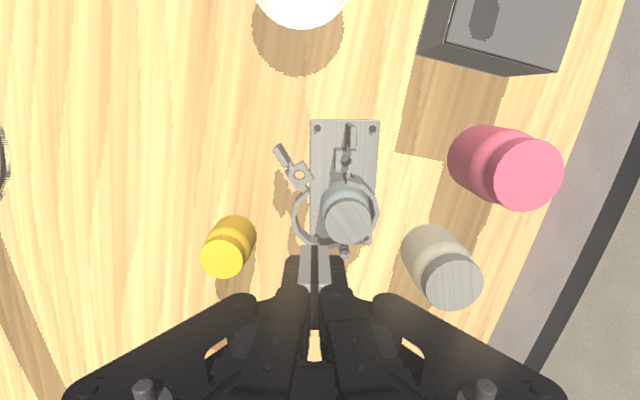

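The wrist view shows the plate's upper corners at (310,120) and (379,120), the fixed lug hole at about (346,158), the gate hole at (299,175) and the gate lip at (281,156). All bystanders are clear of the push path.

Run:
```python
from fit import *
d=load('wrist')
W=onplane(d,[(310,119.7),(378.7,120),(318,129),(372.5,129)],.006);print(W.round(4).tolist(),np.hypot(*(W[1]-W[0])[:2]))
print('yaw',np.arctan2(*(W[1]-W[0])[:2][::-1]))
print('fixed hole',onplane(d,[(346,159)],.038).round(4),'ghole',onplane(d,[(299,175)],.05).round(4))
# predicted pixel positions from top fit
th,t=.1886,np.array([.6273,.0261]);M=np.array([[np.cos(th),-np.sin(th)],[np.sin(th),np.cos(th)]])
L=[(-.048,.118,.006),(.048,.118,.006),(0,.066,.038),(.004,.101,.074),(.048,-.07,.006)]
print(proj(d,[np.r_[M@l[:2]+t,l[2]] for l in L]).round(1).tolist())
a=cv2.convertScaleAbs(cv2.resize(d['pixels'][105:260,260:400],None,fx=5,fy=5,interpolation=cv2.INTER_CUBIC),alpha=1.5)
cv2.imwrite('pics/w1c.png',a[:600])
P=cloud(d);q=P[100:260,280:400].reshape(-1,3)
m=q[(q[:,2]>.084)&(q[:,2]<.1)];print('jar',cv2.minEnclosingCircle((m[:,:2]*1000).astype(np.float32)))
```

```text
[[0.5595, 0.1347, 0.006], [0.6519, 0.1523, 0.006], [0.5726, 0.1244, 0.006], [0.6464, 0.1388, 0.006]] 0.09405359380311408
yaw 0.18827450411758076
fixed hole [[0.6152 0.0963 0.038 ]] ghole [[0.5584 0.0664 0.05  ]]
[[308.7, 120.7], [378.8, 121.0], [344.9, 162.9], [352.0, 139.8], [371.1, 245.3]]
jar ((627.2929077148438, 28.15654945373535), 28.8911190032959)
```

View pics/w1c.png

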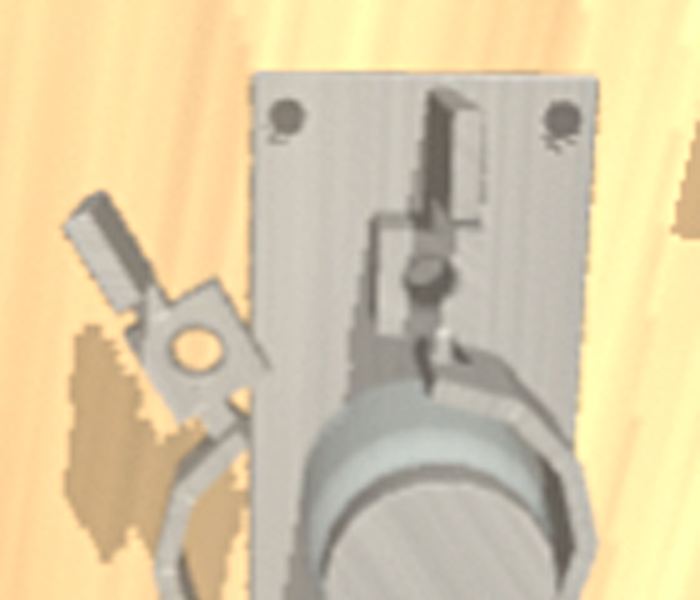

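```bash
cat >> rel.py <<'E'
TH=.1886;K=np.array([[np.cos(TH),-np.sin(TH)],[np.sin(TH),np.cos(TH)]]);T0=np.array([.6282,.028])
def k2w(x,y,z): return np.r_[K@[x,y]+T0,z]
E
python3 -c "
from rel import *
rel(k2w(-.1123,.0594,.12),TH);rel(k2w(-.1123,.0594,.046),TH)"
```

```text
t 1.45 pos [0.5706 0.0901 0.2784] F [-0.4  0.5 -0.3] w 0.0002 -> dp [15.86 -6.7   1.22] dr [ 0.002 -0.     0.002]
t 1.45 pos [0.5706 0.0901 0.2784] F [-0.4  0.5 -0.3] w 0.0002 -> dp [23.26 -6.68  1.22] dr [ 0.002 -0.     0.002]
```

```bash
python3 -m creep '{"delta_pos":[[4,-3,0.5],[8,-6.7,1.2],[12,-6.7,1.2],[16,-6.7,1.2],[19,-6.7,1.2],[21.5,-6.7,1.2],[23.2,-6.7,1.2],[23.2,-6.7,1.2]],"dr":[[0,0,0],[0,0,0],[0,0,0],[0,0,0],[0,0,0],[0,0,0],[0,0,0],[0,0,0]]}'
python3 -c "
from rel import *
rel(k2w(-.1123,.0594,.046),TH)"
```

```text
clock: 2.25
position: [0.5021, 0.0684, 0.0461]
ee_rot: [0.545, 0.447, 0.548, -0.45]
contact_force: [-0.1, 0.6, 1.0]
width: -0.0001
t 2.25 pos [0.5021 0.0684 0.0461] F [-0.1  0.6  1. ] w -0.0001 -> dp [0.01 0.4  0.4 ] dr [ 0.007 -0.002  0.006]
```

```bash
python3 -m creep '{"delta_pos":[[0,1,-0.6],[0,1.9,-1.3],[0,2.8,-1.9],[0,3.7,-2.5],[0,4.6,-2.9],[0,5.7,-3.4],[0,6.8,-3.7],[0,7.5,-3.9],[0,7.9,-4.0],[0,7.9,-4.0]],"dr":[[0,0,0],[0,0,0],[0,0,0],[0,0,0],[0,0,0],[0,0,0],[0,0,0],[0,0,0],[0,0,0],[0,0,0]]}'
python3 - <<'E'
from rel import *
rel(k2w(-.023,.101,.046),TH)
d=grab('wrist');b=grab('scene')
a=cv2.convertScaleAbs(cv2.resize(d['pixels'][120:300,220:420],None,fx=2,fy=2),alpha=1.5)
c=cv2.convertScaleAbs(cv2.resize(b['pixels'][140:240,270:405],None,fx=3,fy=3.6),alpha=1.5)
cv2.imwrite('pics/w2.png',np.hstack([a,c[:360,:400]]))
E
```

```text
clock: 3.25
position: [0.5758, 0.122, 0.048]
ee_rot: [0.546, 0.449, 0.546, -0.449]
contact_force: [-1.2, 0.2, 0.1]
width: -0.0002
t 3.25 pos [0.5758 0.122  0.048 ] F [-1.2  0.2  0.1] w -0.0002 -> dp [0.2  1.08 0.13] dr [0.006 0.    0.   ]
```

View pics/w2.png

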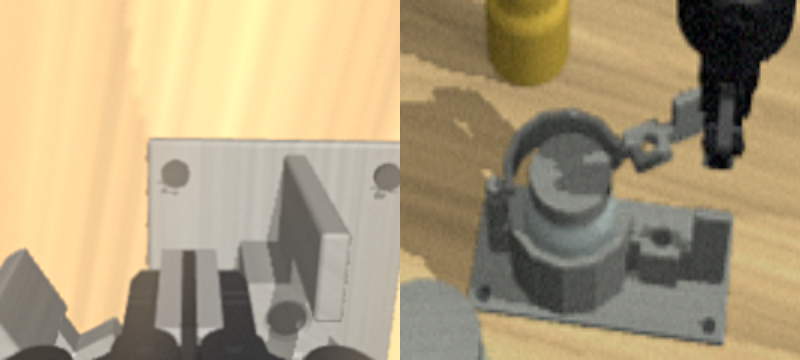

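The gate has not moved: its lip is on the left of the fingers in the wrist crop, and at about (687,110) in the scene crop. I'll check the actual geometry and how the gate moved before going on.

Run:
```python
from rel import *
b=load('scene');d=load('wrist')
print('tcp px scene',proj(b,[[.5758,.122,.048]]),'wrist',proj(d,[[.5758,.122,.048]]))
print('scene hole->',onplane(b,[(354,180.3)],.05),'orig',onplane(b,[(353.4,179.4)],.05))
P=cloud(d)
for u,v in((222+3,120+135),(222+15,120+150),(225,270),(235,290),(310,250),(300,250),(385,240),(389,270)): print(u,v,P[v,u].round(4))
Pb=cloud(b)
for u,v in((365,169),(367,172),(372,168),(362,175),(377,186),(377,180),(378,170)): print('s',u,v,Pb[v,u].round(4))
```

```text
tcp px scene [[375.00447749 191.69802726]] wrist [[312.76219893 236.81915159]]
scene hole-> [[0.56162723 0.07031282 0.05      ]] orig [[0.55964149 0.06835978 0.05      ]]
225 255 [0.5265 0.101  0.0503]
237 270 [0.5347 0.0923 0.0503]
225 270 [0.5298 0.0983 0.0619]
235 290 [0.5375 0.0887 0.0654]
310 250 [0.5727 0.132  0.0852]
300 250 [0.5721 0.0906 0.0061]
385 240 [0.6097 0.139  0.0738]
389 270 [0.6162 0.123  0.0744]
s 365 169 [0.5379 0.0876 0.0683]
s 367 172 [0.5327 0.0918 0.0532]
s 372 168 [0.5948 0.1124 0.1487]
s 362 175 [0.543  0.0833 0.0515]
s 377 186 [0.5857 0.1261 0.0829]
s 377 180 [0.6332 0.1315 0.1647]
s 378 170 [0.6196 0.1287 0.1783]
```

Run:
```python
from rel import *
s=manip.get_state();print(s['position'],s['qpos'].round(3),s['width'])
for n in('scene','wrist'):
    d=load(n);P=cloud(d);p=P.reshape(-1,3);pix=d['pixels'].reshape(-1,3)
    m=(np.hypot(p[:,0]-.5758,p[:,1]-.122)<.025)&(p[:,2]>.012)
    q=p[m];h,e=np.histogram(q[:,2],np.arange(.01,.2,.01));print(n,dict(zip(e.round(2),h)))
    low=q[(q[:,2]<.1)];o=np.argsort(low[:,2])[:6];print(low[o].round(4).tolist());print([(int(i%640),int(i//640)) for i in np.where(m)[0][np.where(q[:,2]<.1)[0][o]]])
```

```text
[0.57486066 0.12178618 0.048014  ] [ 0.09   0.419  1.701 -0.     1.022 -0.103] -0.0001038559505081795
scene {np.float64(0.01): np.int64(0), np.float64(0.02): np.int64(0), np.float64(0.03): np.int64(0), np.float64(0.04): np.int64(0), np.float64(0.05): np.int64(0), np.float64(0.06): np.int64(0), np.float64(0.07): np.int64(3), np.float64(0.08): np.int64(24), np.float64(0.09): np.int64(14), np.float64(0.1): np.int64(1), np.float64(0.11): np.int64(0), np.float64(0.12): np.int64(10), np.float64(0.13): np.int64(19), np.float64(0.14): np.int64(31), np.float64(0.15): np.int64(12), np.float64(0.16): np.int64(20), np.float64(0.17): np.int64(19), np.float64(0.18): np.int64(12)}
[[0.5786, 0.1313, 0.0761], [0.5829, 0.1127, 0.0773], [0.5807, 0.1295, 0.0781], [0.5866, 0.1178, 0.0806], [0.5806, 0.1292, 0.0812], [0.5804, 0.1313, 0.0819]]
[(380, 186), (371, 185), (379, 186), (373, 186), (379, 185), (380, 185)]
wrist {np.float64(0.01): np.int64(0), np.float64(0.02): np.int64(0), np.float64(0.03): np.int64(0), np.float64(0.04): np.int64(0), np.float64(0.05): np.int64(0), np.float64(0.06): np.int64(0), np.float64(0.07): np.int64(0), np.float64(0.08): np.int64(427), np.float64(0.09): np.int64(657), np.float64(0.1): np.int64(720), np.float64(0.11): np.int64(1041), np.float64(0.12): np.int64(2557), np.float64(0.13): np.int64(1878), np.float64(0.14): np.int64(2235), np.float64(0.15): np.int64(4284), np.float64(0.16): np.int64(3859), np.float64(0.17): np.int64(138), np.float64(0.18): np.int64(0)}
[[0.5717, 0.1315, 0.0805], [0.5764, 0.1325, 0.0805], [0.576, 0.1324, 0.0806], [0.5736, 0.1319, 0.0806], [0.5812, 0.1335, 0.0806], [0.5745, 0.1322, 0.0807]]
[(308, 246), (318, 246), (317, 246), (312, 246), (328, 246), (314, 246)]
```

The reported TCP reads about 31 mm lower than the fingertips I see: the depth of both cameras puts the tips at z≈0.079 against a reported 0.048. That is why the fingers passed over the 74 mm lip. I'll add 31 mm from here on, go back and push again lower down.

```bash
python3 -m creep '{"delta_pos":[[-0.5,-4,2],[-0.5,-7.9,4],[1,-7.9,4],[2.5,-7.9,4],[3.2,-7.9,4],[3.2,-7.9,4]],"dr":[[0,0,0],[0,0,0],[0,0,0],[0,0,0],[0,0,0],[0,0,0]]}'
python3 -m creep '{"delta_pos":[[0,1,-0.6],[0,1.9,-1.3],[0,2.8,-1.9],[0,3.7,-2.5],[0,4.6,-2.9],[0,5.7,-3.4],[0,6.8,-3.7],[0,7.5,-3.9],[0,7.9,-4.0],[0,7.9,-4.0]],"dr":[[0,0,0],[0,0,0],[0,0,0],[0,0,0],[0,0,0],[0,0,0],[0,0,0],[0,0,0],[0,0,0],[0,0,0]]}'
python3 - <<'E'
from rel import *
rel(k2w(-.023,.101,.015),TH)
d=grab('wrist');P=cloud(d)
cv2.imwrite('pics/w3.png',cv2.convertScaleAbs(cv2.resize(d['pixels'][100:300,200:440],None,fx=2.5,fy=2.5),alpha=1.5))
p=P.reshape(-1,3);s=manip.get_state()['position'];q=p[(np.hypot(p[:,0]-s[0],p[:,1]-s[1])<.025)&(p[:,2]>.03)];print(np.sort(q[:,2])[:30:5])
E
```

```text
clock: 3.95
position: [0.5044, 0.0674, 0.0155]
ee_rot: [0.545, 0.449, 0.547, -0.45]
contact_force: [-0.0, 0.2, 0.1]
width: 0.0003
clock: 4.95
position: [0.576, 0.1222, 0.0161]
ee_rot: [0.546, 0.449, 0.546, -0.449]
contact_force: [-0.5, -0.2, 0.9]
width: -0.0001
t 4.95 pos [0.576  0.1222 0.0161] F [-0.5 -0.2  0.9] w -0.0001 -> dp [0.11 1.06 0.14] dr [ 0.005 -0.    -0.001]
[0.03466117 0.03572556 0.03616453 0.03672244 0.03739333 0.03755511]
```

View pics/w3.png

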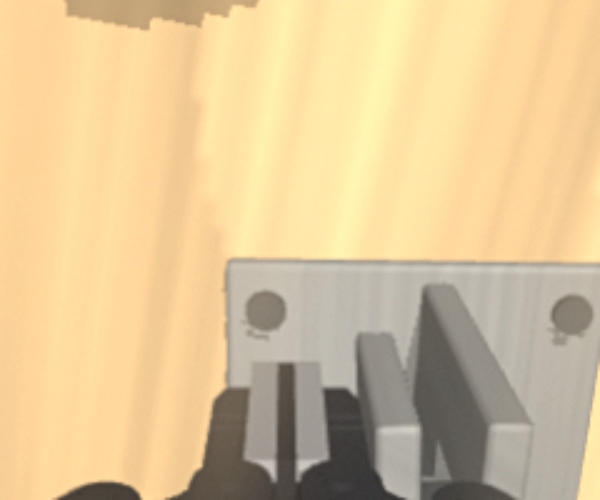

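The gate swung nearly shut: its lip is at (395,410) in the crop, just left of the fixed lip at (480,370). Next I measure the lips and straddle them.

Run:
```python
from rel import *
d=load('wrist');P=cloud(d);q=P[200:300,340:420].reshape(-1,3);q=q[(q[:,2]>.071)&(q[:,2]<.078)]
l=(q[:,:2]-T0)@K
h,e=np.histogram(l[:,0],np.arange(-.03,.03,.002));print(dict(zip((e*1000).round(0).tolist(),h.tolist())))
f=l[l[:,0]>-.004];print('y',l[:,1].min(),np.percentile(l[:,1],[2,98]),'z',np.median(q[:,2]))
for lo in(.09,.1,.108):
    m=l[(l[:,1]>lo)&(l[:,1]<lo+.006)];print(lo,np.sort(m[:,0])[[0,len(m)//2,-1]].round(4))
rel(k2w(-.06,.101,.10),TH);rel(k2w(0,.101,.10),TH);rel(k2w(0,.101,.006),TH)
```

```text
{-30.0: 0, -28.0: 0, -26.0: 0, -24.0: 5, -22.0: 37, -20.0: 43, -18.0: 120, -16.0: 145, -14.0: 154, -12.0: 116, -10.0: 4, -8.0: 0, -6.0: 0, -4.0: 0, -2.0: 7, 0.0: 160, 2.0: 137, 4.0: 148, 6.0: 117, 8.0: 0, 10.0: 0, 12.0: 0, 14.0: 0, 16.0: 0, 18.0: 0, 20.0: 0, 22.0: 0, 24.0: 0, 26.0: 0}
y 0.09889310694762549 [0.10080833 0.11436195] z 0.07359827296245126Traceback (most recent call last):
  File "<stdin>", line 7, in <module>
IndexError: index 0 is out of bounds for axis 0 with size 0
```

```bash
python3 -m creep '{"delta_pos":[[0,-1,0],[-4,-1,0],[-8,1,0.1]],"dr":[[0,0,0],[0,0,0],[0,0,0]]}'
python3 -m creep '{"delta_pos":[[0,2.4,0],[0,2.4,0],[0,2.4,0],[0,2.4,0],[2,2.4,0],[5,2.4,0],[8,2.4,0],[9,2.4,0],[9,2.4,0]],"dr":[[0,0,0],[0,0,0],[0,0,0],[0,0,0],[0,0,0],[0,0,0],[0,0,0],[0,0,0],[0,0,0]]}' 1
python3 -c "
from rel import *
rel(k2w(0,.101,.006),TH)"
```

```text
clock: 5.3
position: [0.5796, 0.1222, 0.0954]
ee_rot: [0.544, 0.447, 0.548, -0.452]
contact_force: [0.8, -0.3, -0.2]
width: 0.0
clock: 6.2
position: [0.6064, 0.1272, 0.0043]
ee_rot: [0.545, 0.448, 0.547, -0.451]
contact_force: [0.3, -0.2, 0.4]
width: 0.0855
t 6.2 pos [0.6064 0.1272 0.0043] F [ 0.3 -0.2  0.4] w 0.0855 -> dp [-0.18  0.28  0.06] dr [ 0.005 -0.001  0.005]
```

Centre it, then pinch at 20 N.

```bash
python3 -m creep '{"delta_pos":[[-0.2,0.3,0],[-0.2,0.3,0],[-0.2,0.3,0],[-0.2,0.3,0],[-0.2,0.3,0],[-0.2,0.3,0],[-0.2,0.3,0]],"dr":[[0,0,0],[0,0,0],[0,0,0],[0,0,0],[0,0,0],[0,0,0],[0,0,0]]}' -1 20
python3 -c "
from rel import *
rel(k2w(0,.101,.006),TH);print(manip.get_state()['contact_force']@np.array([.982,.187,0]))"
```

```text
clock: 6.9
position: [0.6083, 0.1276, 0.0087]
ee_rot: [0.544, 0.448, 0.547, -0.451]
contact_force: [-6.7, -2.0, 5.7]
width: 0.0157
t 6.9 pos [0.6083 0.1276 0.0087] F [-6.7 -2.   5.7] w 0.0157 -> dp [0.27 0.09 0.05] dr [ 0.005 -0.     0.006]
-6.922183789225856
```

The lips are shut: width 15.7 mm. Release, lift and go over to the pin.

```bash
python3 -m creep '{"delta_pos":[[0,0,0],[0,0,0],[0,0,0],[-2,0,0],[-6,0,0],[-10.5,0,0]],"dr":[[0,0,0],[0,0,0],[0,0,0],[0,0,0],[0,0,0],[0,0,0]]}' 1
python3 -m creep '{"delta_pos":[[-0.5,-2.2,4.1],[-0.5,-4.4,8.2],[-0.5,-6.6,12.3],[-0.5,-8.8,16.4],[-0.5,-11,20.5],[-0.5,-13.3,24.6],[-0.5,-15.5,28.7],[-0.5,-17.7,32.8],[-0.5,-19.5,36],[-0.5,-20.1,37.2]],"dr":[[0,0,0],[0,0,0],[0,0,0],[0,0,0],[0,0,0],[0,0,0],[0,0,0],[0,0,0],[0,0,0],[0,0,0]]}'
python3 - <<'E'
from rel import *
rel((.4804,-.2763,.022),TH)
d=grab('wrist');P=cloud(d);q=P.reshape(-1,3);m=q[(q[:,2]>.077)&(q[:,2]<.085)&(np.hypot(q[:,0]-.48,q[:,1]+.276)<.03)]
print('pin',len(m),(m.min(0)+m.max(0))/2,m.mean(0))
m=q[(q[:,2]>.043)&(q[:,2]<.049)&(np.hypot(q[:,0]-.48,q[:,1]+.276)<.05)];print('rest',cv2.minAreaRect((m[:,:2]*1000).astype(np.float32)))
t=grab('top');a=cv2.convertScaleAbs(cv2.resize(t['pixels'][180:295,260:365],None,fx=4,fy=4,interpolation=cv2.INTER_CUBIC),alpha=1.6)
b=cv2.convertScaleAbs(cv2.resize(d['pixels'],(640,400))[0:400,150:490],alpha=1.5)
o=np.zeros((460,770,3),np.uint8);o[:,:420]=a;o[:400,430:]=b;cv2.imwrite('pics/w4.png',o)
E
```

```text
clock: 7.5
position: [0.6109, 0.1281, 0.1128]
ee_rot: [0.545, 0.448, 0.547, -0.45]
contact_force: [1.2, 0.9, -0.9]
width: 0.0853
clock: 8.5
position: [0.4856, -0.2792, 0.1182]
ee_rot: [0.546, 0.45, 0.545, -0.45]
contact_force: [0.0, 0.5, -0.0]
width: 0.0854
t 8.5 pos [ 0.4856 -0.2792  0.1182] F [ 0.   0.5 -0. ] w 0.0854 -> dp [ 9.62 -0.45 -0.4 ] dr [ 0.002  0.002 -0.   ]
pin 489 [ 0.48136705 -0.27606253  0.07995803] [ 0.48134321 -0.27535386  0.08066458]
rest ((481.58160400390625, -276.3304138183594), (57.04026412963867, 56.110713958740234), 86.01873779296875)
```

View pics/w4.png

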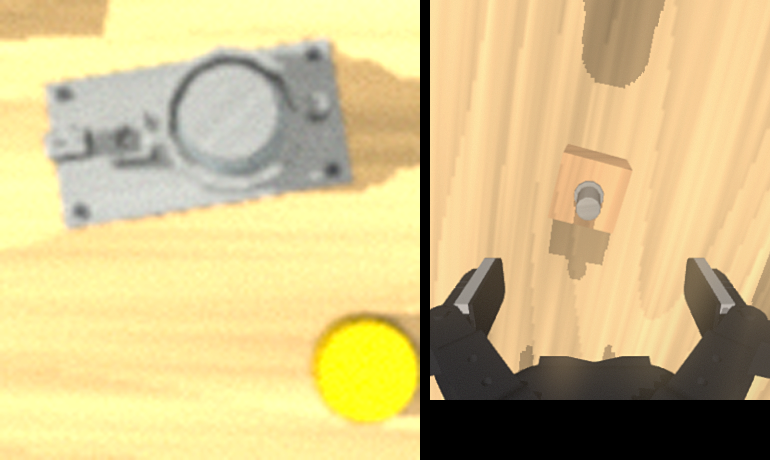

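The top view shows the gate closed around the jar (lips together at (65,143)). The pin is centred between the open fingers, with its top at about (588,208). I'll descend and grip.

```bash
python3 -m creep '{"delta_pos":[[1.5,-0.3,-0.3],[4,-0.4,-0.4],[6.5,-0.4,-0.4],[8.5,-0.4,-0.4],[9.5,-0.4,-0.4],[9.6,-0.4,-0.4],[9.6,-0.4,-0.4]],"dr":[[0,0,0],[0,0,0],[0,0,0],[0,0,0],[0,0,0],[0,0,0],[0,0,0]]}'
python3 -c "
from rel import *
rel((.4812,-.2762,.022),TH)"
```

```text
clock: 9.3
position: [0.4824, -0.2719, 0.0226]
ee_rot: [0.547, 0.449, 0.546, -0.449]
contact_force: [-0.3, 0.3, -0.2]
width: 0.0856
t 9.3 pos [ 0.4824 -0.2719  0.0226] F [-0.3  0.3 -0.2] w 0.0856 -> dp [ 0.06 -0.2   0.4 ] dr [ 0.006  0.    -0.001]
```

```bash
python3 -m creep '{"delta_pos":[[0,-0.15,0.4],[0,-0.15,0.4],[0,-0.15,0.4],[0,-0.15,0.4],[0,-0.15,0.4],[0,-0.15,0.4],[0,-0.15,0.4],[0,-0.15,0.4]],"dr":[[0,0,0],[0,0,0],[0,0,0],[0,0,0],[0,0,0],[0,0,0],[0,0,0],[0,0,0]]}' -1 40
python3 -c "
from rel import *
rel((.4812,-.2762,.022),TH)"
```

```text
clock: 10.1
position: [0.4812, -0.2771, 0.0231]
ee_rot: [0.547, 0.449, 0.546, -0.449]
contact_force: [-0.2, -0.1, 5.3]
width: 0.0169
t 10.1 pos [ 0.4812 -0.2771  0.0231] F [-0.2 -0.1  5.3] w 0.0169 -> dp [ 0.11  0.01 -0.09] dr [ 0.005  0.001 -0.001]
```

```bash
python3 -m creep '{"delta_pos":[[-2,0,0],[-6,0,0],[-10,0,0],[-13,0,0],[-14,0,0]],"dr":[[0,0,0],[0,0,0],[0,0,0],[0,0,0],[0,0,0]]}'
python3 -m creep '{"delta_pos":[[0,1.2,-2],[0,3.6,-6],[0,6,-10],[0,8.4,-14],[0,10.8,-18],[0,13.2,-22],[0,15.6,-26],[0,18,-30],[0,19.5,-32.8],[0,20.2,-33.8]],"dr":[[0,0,0],[0,0,0],[0,0,0],[0,0,0],[0,0,0],[0,0,0],[0,0,0],[0,0,0],[0,0,0],[0,0,0]]}'
python3 -c "
from rel import *
rel(k2w(0,.066,.085),TH)"
```

```text
clock: 10.6
position: [0.4825, -0.2779, 0.1655]
ee_rot: [0.548, 0.449, 0.544, -0.449]
contact_force: [-0.5, -0.4, -0.6]
width: 0.0165
clock: 11.6
position: [0.6135, 0.0972, 0.1602]
ee_rot: [0.546, 0.448, 0.548, -0.449]
contact_force: [-0.2, -0.6, -1.6]
width: 0.0171
t 11.6 pos [0.6135 0.0972 0.1602] F [-0.2 -0.6 -1.6] w 0.0171 -> dp [7.52 0.16 0.49] dr [ 0.009 -0.002  0.003]
```

```bash
python3 -m creep '{"delta_pos":[[2,0.1,0.3],[4.5,0.1,0.4],[6,0.1,0.4],[6.5,0.1,0.4],[6.5,0.1,0.4],[6.5,0.1,0.4]],"dr":[[0.005,0,0],[0.005,0,0],[0.005,0,0],[0.005,0,0],[0.005,0,0],[0.005,0,0]]}'
python3 - <<'E'
from rel import *
rel(k2w(0,.066,.085),TH)
d=grab('wrist');b=grab('scene')
print('hole px',proj(d,[k2w(0,.066,.05)]),proj(b,[k2w(0,.066,.05)]))
s=manip.get_state()['position'];f=s-[0,0,.013];print('foot px',proj(d,[f]),proj(b,[f]))
a=cv2.convertScaleAbs(cv2.resize(d['pixels'][150:290,250:390],None,fx=4,fy=4,interpolation=cv2.INTER_CUBIC)[:, 80:480],alpha=1.6)
c=cv2.convertScaleAbs(cv2.resize(b['pixels'][130:230,310:410],None,fx=4,fy=4,interpolation=cv2.INTER_CUBIC),alpha=1.6)
o=np.zeros((560,800,3),np.uint8);o[:,:400]=a;o[:400,400:]=c;cv2.imwrite('pics/w5.png',o)
E
```

```text
clock: 12.2
position: [0.6162, 0.0897, 0.0976]
ee_rot: [0.545, 0.451, 0.545, -0.451]
contact_force: [0.2, -0.1, 0.3]
width: 0.0169
t 12.2 pos [0.6162 0.0897 0.0976] F [ 0.2 -0.1  0.3] w 0.0169 -> dp [ 1.26  0.02 -0.31] dr [-0.     0.    -0.001]
hole px [[313.36635716 205.37939864]] [[357.03458391 202.07716745]]
foot px [[313.48334969 228.24009453]] [[356.51235222 192.23661818]]
```

View pics/w5.png

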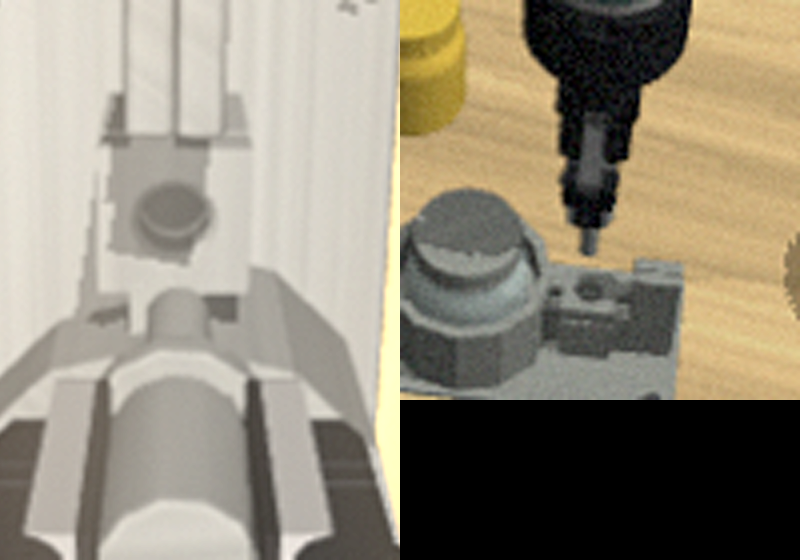

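The wrist crop shows the aligned hole at about (174,208) (full-image (313.1,201.6)) and the pin's foot edge at about (179,289). The lips meet at x≈175 with their near end at v≈135. The scene crop shows the pin just above the lug.

Run:
```python
from rel import *
d=load('wrist');s=manip.get_state()['position']
c=lambda x,y:(250+(x+80.5)/4-.5,150+(y+.5)/4-.5)
loc=lambda u,z:((onplane(d,[u],z)[0,:2]-T0)@K*1000).round(1)
print('hole rim top/bot/left/right local', [loc(c(*p),.05) for p in((174,180),(174,236),(136,208),(212,208))])
print('lip near end',[loc(c(*p),.074) for p in((127,135),(174,135),(222,135))],'expect y88 x -8,0,8')
print('lug corners',[loc(c(*p),.05) for p in((100,294),(246,294))],'expect y52 x -14,14')
print('tcp loc',(s[:2]-T0)@K*1000)
zf=s[2]-.013
print('foot',[loc(c(*p),zf) for p in((150,300),(208,300),(179,289))],'grip top sides',[loc(c(*p),zf+.071) for p in((100,545),(250,545))],[loc(c(*p),zf+.071) for p in((175,500),)],'collar',[loc(c(*p),zf+.041) for p in((106,375),(250,375))])
P=cloud(d)
for p in((174,150),(120,280),(174,120),(179,320),(175,520),(175,360)):
    u,v=c(*p);w=P[round(v),round(u)];print(p,((w[:2]-T0)@K*1000).round(1),w[2].round(4))
```

```text
hole rim top/bot/left/right local [array([-0.2, 74.2]), array([-0.2, 63.5]), array([-7.1, 68.9]), array([ 6.7, 68.9])]
lip near end [array([-7.6, 89.1]), array([-0.2, 89.1]), array([ 7.5, 89.1])] expect y88 x -8,0,8
lug corners [array([-13.9,  52. ]), array([13.2, 52. ])] expect y52 x -14,14
tcp loc [ 0.11424556 63.04417465]
foot [array([-3.9, 65.5]), array([ 5.2, 65.5]), array([ 0.7, 67.3])] grip top sides [array([-7.6, 67.8]), array([ 7.8, 67.8])] [array([ 0.1, 73.1])] collar [array([-8.5, 72.5]), array([ 9.4, 72.5])]
(174, 150) [-0.3 80.1] 0.0506
(120, 280) [-9.9 54.3] 0.0494
(174, 120) [-0.2 91.4] 0.0745
(179, 320) [ 0.4 68.7] 0.101
(175, 520) [-0.  70.3] 0.1558
(175, 360) [-0.1 73.9] 0.1252
```

```bash
python3 -c "
from rel import *
rel(k2w(-.0005,.0655,.075),TH)"
python3 -m creep '{"delta_pos":[[0.8,-0.05,-0.2],[1.6,-0.05,-0.25],[2,-0.05,-0.25],[2,-0.05,-0.25],[2,-0.05,-0.25],[2,-0.05,-0.25]],"dr":[[0,0,0],[0,0,0],[0,0,0],[0,0,0],[0,0,0],[0,0,0]]}'
python3 - <<'E'
from rel import *
rel(k2w(-.0005,.0655,.075),TH);rel(k2w(-.0005,.0655,.075),TH)
print((manip.get_state()['position'][:2]-T0)@K*1000)
d=grab('wrist');a=cv2.convertScaleAbs(cv2.resize(d['pixels'][150:290,270:360],None,fx=4,fy=4,interpolation=cv2.INTER_CUBIC),alpha=1.6)
cv2.imwrite('pics/w6.png',a)
P=cloud(d)
for v in range(200,262,3):
    w=P[v,314];print(v,((w[:2]-T0)@K*1000).round(1),w[2].round(4),end=' | ')
E
```

```text
t 12.3 pos [0.6165 0.0899 0.0983] F [-0.9 -0.1 -1.2] w 0.0167 -> dp [ 2.33 -0.07 -0.25] dr [ 0.     0.    -0.002]
clock: 12.9
position: [0.615, 0.0926, 0.0774]
ee_rot: [0.545, 0.451, 0.545, -0.45]
contact_force: [-0.1, 0.1, -1.5]
width: 0.0169
t 12.9 pos [0.615  0.0926 0.0774] F [-0.1  0.1 -1.5] w 0.0169 -> dp [0.24 0.03 0.04] dr [ 0.001  0.    -0.001]
t 12.9 pos [0.615  0.0926 0.0774] F [-0.1  0.1 -1.5] w 0.0169 -> dp [0.24 0.03 0.04] dr [ 0.001  0.    -0.001]
[-0.83403629 65.89454114]
200 [-0.2 79.2] 0.0484 | 203 [-0.1 77.6] 0.0497 | 206 [-0.1 75.5] 0.0498 | 209 [-0.1 73. ] 0.0486 | 212 [-0.1 59.5] 0.0181 | 215 [-0.1 59.5] 0.0245 | 218 [-0.1 59.3] 0.0303 | 221 [-0.1 59.2] 0.0359 | 224 [-0.1 71.9] 0.0723 | 227 [-0.1 71.4] 0.0756 | 230 [-0.2 71.4] 0.08 | 233 [-0.2 71.5] 0.0845 | 236 [-0.2 78.1] 0.103 | 239 [-0.2 77.8] 0.1059 | 242 [-0.2 75.8] 0.1052 | 245 [-0.2 75.4] 0.1077 | 248 [-0.2 75.5] 0.1111 | 251 [-0.2 75.4] 0.114 | 254 [-0.2 75.5] 0.1172 | 257 [-0.2 75.3] 0.1196 | 260 [-0.2 75.7] 0.1231 |
```

View pics/w6.png

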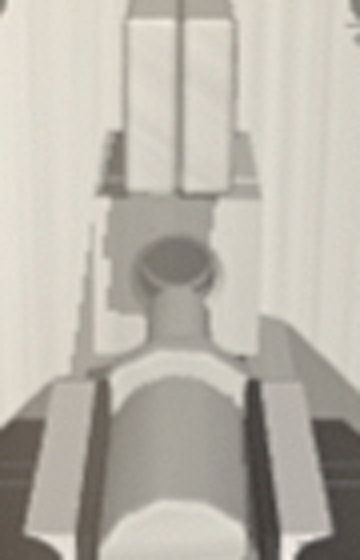

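The pin is centred within about 0.6 mm of the hole (crop: shank x≈178, hole x≈175; depth gives shank y 66.5 against hole y ≈66). I'll insert it.

```bash
python3 -m creep '{"delta_pos":[[0.5,-0.04,0.04],[1,-0.05,0.05],[1.5,-0.05,0.05],[2,-0.05,0.05],[2.5,-0.05,0.05],[2.5,-0.05,0.05]],"dr":[[0,0,0],[0,0,0],[0,0,0],[0,0,0],[0,0,0],[0,0,0]]}'
```

```text
clock: 13.55
position: [0.6136, 0.0919, 0.0511]
ee_rot: [0.544, 0.45, 0.545, -0.451]
contact_force: [0.2, 0.2, -1.3]
width: 0.0168
```

```bash
python3 -m creep '{"delta_pos":[[0.5,0,0],[1,0,0],[1.5,0,0],[1.9,0,0],[2.2,0,0],[2.4,0,0],[2.4,0,0]],"dr":[[0,0,0],[0,0,0],[0,0,0],[0,0,0],[0,0,0],[0,0,0],[0,0,0]]}'
```

```text
clock: 14.25
position: [0.6142, 0.092, 0.0279]
ee_rot: [0.545, 0.45, 0.545, -0.451]
contact_force: [0.2, -0.3, -0.8]
width: 0.0167
```

```bash
python3 -m creep '{"delta_pos":[[0.15,0,0],[0.3,0,0],[0.3,0,0],[0.3,0,0]],"dr":[[0,0,0],[0,0,0],[0,0,0],[0,0,0]]}'
```

```text
clock: 14.65
position: [0.6148, 0.092, 0.027]
ee_rot: [0.545, 0.451, 0.545, -0.45]
contact_force: [-2.3, -0.4, 7.4]
width: 0.0168
```

The collar is seated: 7 N of contact at exactly the predicted height. Release, lift, then check with an image.

```bash
python3 -m creep '{"delta_pos":[[0,0,0],[0,0,0],[0,0,0],[0,0,0],[-2,0,0],[-5,0,0],[-8,0,-1],[-9,0,-3],[-9,0,-3.55],[-9,0,-3.55]],"dr":[[0,0,0],[0,0,0],[0,0,0],[0,0,0],[0,0,0],[0,0,0],[0,0,0],[0,0,0],[0,0,0],[0,0,0]]}' 1
python3 - <<'E'
from rel import *
rel(k2w(-.001,.101,.006),TH)
d=grab('wrist');b=grab('scene')
a=cv2.convertScaleAbs(cv2.resize(d['pixels'][120:320,210:410],None,fx=2,fy=2,interpolation=cv2.INTER_CUBIC),alpha=1.5)
c=cv2.convertScaleAbs(cv2.resize(b['pixels'][140:240,290:390],None,fx=4,fy=4,interpolation=cv2.INTER_CUBIC),alpha=1.6)
cv2.imwrite('pics/w7.png',np.hstack([a,c]))
P=cloud(d).reshape(-1,3);l=(P[:,:2]-T0)@K;m=(np.hypot(l[:,0],l[:,1]-.066)<.012)&(P[:,2]>.052)&(P[:,2]<.12)
print('pin top z',np.percentile(P[m,2],[50,90,98]),'centre',l[m&(P[:,2]>.08)].mean(0) if (m&(P[:,2]>.08)).any() else None)
E
```

```text
clock: 15.65
position: [0.607, 0.1273, 0.1146]
ee_rot: [0.545, 0.45, 0.545, -0.45]
contact_force: [-0.6, -0.5, 0.0]
width: 0.0852
t 15.65 pos [0.607  0.1273 0.1146] F [-0.6 -0.5  0. ] w 0.0852 -> dp [10.86  0.13  0.05] dr [0.002 0.    0.001]
pin top z [0.07832748 0.08513893 0.08559437] centre [-0.00068011  0.06767709]
```

View pics/w7.png

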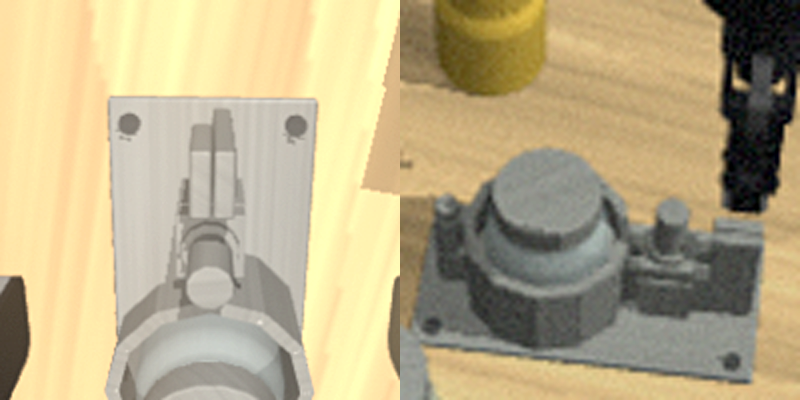

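The pin is seated (top at z≈0.085, as expected), and the lips are together at about (212,180). I'll descend and pinch.

```bash
python3 -m creep '{"delta_pos":[[3,0.05,0],[7,0.1,0],[9.5,0.1,0],[10.5,0.1,0],[10.8,0.1,0],[10.8,0.1,0]],"dr":[[0,0,0],[0,0,0],[0,0,0],[0,0,0],[0,0,0],[0,0,0]]}'
python3 -c "
from rel import *
rel(k2w(-.001,.101,.006),TH)"
```

```text
clock: 16.35
position: [0.6092, 0.1267, 0.0073]
ee_rot: [0.545, 0.451, 0.545, -0.451]
contact_force: [-0.2, -0.4, -0.5]
width: 0.0852
t 16.35 pos [0.6092 0.1267 0.0073] F [-0.2 -0.4 -0.5] w 0.0852 -> dp [ 0.13 -0.08 -0.05] dr [ 0.  0. -0.]
```

```bash
python3 -m creep '{"delta_pos":[[0,-0.1,0],[0,-0.1,0],[0,-0.1,0],[0,-0.1,0],[0,-0.1,0],[0,-0.1,0],[0,-0.1,0],[0,-0.1,0]],"dr":[[0,0,0],[0,0,0],[0,0,0],[0,0,0],[0,0,0],[0,0,0],[0,0,0],[0,0,0]]}' -1 40
python3 - <<'E'
from rel import *
rel(k2w(-.001,.101,.006),TH);print(manip.get_state()['contact_force']@np.array([.982,.187,0]))
b=grab('scene');t=grab('top')
c=cv2.convertScaleAbs(cv2.resize(b['pixels'][140:240,290:390],None,fx=4,fy=4,interpolation=cv2.INTER_CUBIC),alpha=1.6)
a=cv2.convertScaleAbs(t['pixels'][100:300,150:480],alpha=1.5);o=np.zeros((400,735,3),np.uint8);o[:,:400]=c;o[:200,405:]=a
cv2.imwrite('pics/w8.png',o)
E
```

```text
clock: 17.15
position: [0.6089, 0.1271, 0.0079]
ee_rot: [0.545, 0.452, 0.544, -0.45]
contact_force: [3.2, 1.4, 3.5]
width: 0.0152
t 17.15 pos [0.6089 0.1271 0.0079] F [3.2 1.4 3.5] w 0.0152 -> dp [ 0.19 -0.06 -0.  ] dr [-0.    -0.    -0.002]
3.3606133983855635
```

```bash
python3 - <<'E'
from rel import *
P=cloud(load('scene')).reshape(-1,3);l=(P[:,:2]-T0)@K
m=(np.hypot(l[:,0],l[:,1]-.066)<.011)&(P[:,2]>.06)&(P[:,2]<.1);print('pin top',np.percentile(P[m,2],[50,95]),m.sum())
m=(np.hypot(l[:,0],l[:,1])<.04)&(P[:,2]>.085)&(P[:,2]<.1);print('jar top',np.median(P[m,2]),l[m].mean(0))
Q=cloud(load('top'))
for n,(u0,v0,u1,v1) in dict(yel=(330,250,375,295),dish=(180,220,240,280),jar2=(315,120,365,180),sift=(395,130,465,200),).items():
    q=Q[v0:v1,u0:u1].reshape(-1,3);q=q[(q[:,2]>.03)&(q[:,2]<.13)];print(n,q.min(0).round(3),q.max(0).round(3))
E
python3 -m creep '{"delta_pos":[[0,0,0],[0,0,0],[0,0,0]],"dr":[[0,0,0],[0,0,0],[0,0,0]]}' && python3 -c "
from rig import manip
print(manip.sign_off())"
```

```text
pin top [0.07958932 0.08554723] 101
jar top 0.09028906201906943 [ 0.00101968 -0.00083931]
yel [ 0.445 -0.087  0.033] [ 0.509 -0.024  0.09 ]
dish [0.463 0.237 0.03 ] [0.576 0.355 0.046]
jar2 [ 0.732 -0.065  0.03 ] [0.812 0.019 0.117]
sift [ 0.676 -0.299  0.03 ] [ 0.804 -0.185  0.099]
clock: 17.55
position: [0.6089, 0.1271, 0.0078]
ee_rot: [0.545, 0.451, 0.544, -0.45]
contact_force: [4.1, 1.6, 4.9]
width: 0.0153
the job is handed in; nothing more can be done
None
```

The gate is shut around the jar, the locking pin is down through both holes with its collar on the lug, and the gripper is still holding the two lips together. I handed the job in at 17.6 s.

- **First push missed:** the fingertips sit about 31 mm higher than the reported tool position, so the first push passed over the lip without touching anything. I corrected for that, pushed the gate almost shut, then pinched it fully closed (15.7 mm across the lips).
- **Pin:** it went in without resistance and met 7 N at the expected height. The cameras put its top 85.5 mm above the counter, against 85 mm when fully seated.
- **Final hold:** I pinched the lips with 40 N. The fingers read 15.3 mm, against a nominal 16 mm, and the force on the wrist was about 7 N.
- **Jar and bystanders:** the jar's top is at 90 mm, about 1 mm from the ring centre. The yellow jar, dish, grey jar and sifter measure within about 2 mm of where they started; I did not re-measure the bin or the pink jar.
- **Check not made:** I could not view the last picture because the picture limit was reached. The final checks rest on camera depth and gripper readings only.

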